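# Set and lock the clamp screw of an inclined specimen stage

## Task

Set the clamp on the inclined specimen stage so that the specimen can just slide: turn the blue thumbscrew clockwise until it bottoms, then back it off a quarter of a turn. Then swing the red lock lever fully over to its stop so that the setting is held, let go, and leave the knife, the jar and the dish undisturbed.

Things in the scene. Friction and masses are not known exactly. Their poses are not given: they have to be found in the camera images.
- stage: Specimen stage, fixed: grey base plate 150 x 300 x 15 mm; origin at the centre of its underside, z up, x from the robot's side to the far side, y along the 300 mm. Its -y half carries an aluminium slope, its +y half an aluminium post (44 mm across, centre x -20, y 90, top z 70 mm) bearing the red lever; a bar (24 mm thick, top at z 62 mm) joins them.
- slope_mid (a point): Centre of the aluminium slope's face (110 x 120 mm, leaning 25 degrees towards the stage's -x side), axes as the stage. On it lies a black coupon under a dark steel bridge, 26 x 100 mm, running along the stage's y, its top 22 mm off the face. The thumbscrew stands on the bridge's middle, square to the slope.
- screw_grip (a point): Grip point on the thumbscrew's axis. Its head is a flat blue wing 12 mm thick, 40 mm long, 26 mm tall along the axis, one end white, on a neck 18 mm across. The point is 10 mm below the wing's top, 28 mm above the bridge. z axis: outwards along the screw, 25 degrees off vertical; y: along the wing to its white end; x: across its thickness. The axes turn with the screw; it never rises.
- screw (a joint): Thumbscrew angle, rad: 0 bottomed (hard stop), growing as it is backed off, counter-clockwise seen looking at the head; 1.57 is a quarter turn off. At 0 the wing lies along the stage's y, white end to +y; at 1.57 along the slope, white end to its lower edge. Starts at 2.05 to 2.9; upper stop 3.1. Friction about 0.07 Nm; stays where left.
- lock_peg (a point): Grip point on the lock lever's upright red peg, 16 mm in diameter and 34 mm tall, standing on the outer end of the red lever arm (12 mm wide). On the peg's axis, 22 mm above the arm's top and 12 mm below the peg's top. z axis up; y axis from the pivot out along the arm.
- lock_pivot (a point): Point on the lever's vertical pivot axis, level with lock_peg and 67 mm from it.
- lock (a joint): Lock lever angle, rad: 0 unlocked, arm pointing to the stage's +y (starts 0 to 0.3); grows as it swings counter-clockwise seen from above, towards the stage's -x side, to the locked stop at 1.4. About 0.12 Nm of friction; stays where left.
- knife_mid (a point): Centre of a closed blue utility knife, 135 x 26 x 16 mm, lying on the bench. Leave it alone.
- jar_mid (a point): Centre (half-way up) of a capped sample jar, 44 mm in diameter, 60 mm tall, standing on the bench. Leave it alone.
- dish_mid (a point): Centre (half-way up) of an open clear plastic dish, 70 x 90 x 28 mm, on the robot's side of the stage. Leave it alone.

How it is judged:
By the outcome, as a careful person would: the job done as asked, in the order asked, and still so for the second after the job is handed in, with the robot touching nothing.
It also fails if it takes over 70 s, if anything falls off the work surface, if the arm or the gripper's body presses on something with over 40 N, if the wrist force passes 120 N, or if a joint passes its speed limit or range.

## Robot

A 7-joint arm with a two-finger parallel gripper is mounted at the origin on the work surface. World frame = base frame: x ahead of the robot, y to its left, z up, the work surface at z = 0. Lengths are in m, angles in degrees, forces in N, time in s.
With the tool pointing down it reaches from about 0.425 to 0.875 m from the base axis. Payload 4.7 kg.
Tool frame: the origin (TCP) lies on the centre line of the jaws, within the pads' length; the fingertips stand 8 mm ahead of it and the grasp point (between the pads) lies 11 mm behind it; z points along the fingers, y is the direction in which the jaws open and shut (so a half turn about z gives the same grasp; the last joint's range is limited). The gripper opens to 87 mm and grips with 3 to 60 N. Pads are 19 mm wide; open, the fingers measure 117 mm over their backs; the gripper's body (75 mm by 190 mm) begins 51 mm behind the grasp point.
Start: joints at [-66.801, 18.392, -4.016, 83.108, 1.295, 78.541, -3.26], TCP at [0.248, 0.601, 0.231] pointing down, gripper open.
Joint ranges: [-163.93, 163.93], [-17.29, 119.83], [-79.2, 71.16], [3.27, 140.29], [-89.18, 269.18], [5.43, 117.66], [-154.24, 154.24]. Speed limits (degrees/s): [147.25, 147.25, 180, 180, 180, 180, 180].

## Interface

Orientations are given as [roll, pitch, yaw] about the fixed x, y, z axes, in that order (R = Rz(yaw) Ry(pitch) Rx(roll)).
In Python, from cell import env gives the robot as it stands. The module is installed in compiled form; this text tells all that it offers.
- The arm moves only by the tool move_arm, never from a script. Its argument "steps" is a list of rows, each a list of 2 entries, a list of its own where there are three numbers: the shift along the tool's x, y, z in m, then the turn about the tool's z in rad. A call has 1 to 20 rows; each row is the pose to reach, as a shift and turn from the pose commanded when the call began, along the tool's axes at that moment; what a row does not reach only later rows make up. A row lasts 1/8 s, in which the tool goes at most 62.5 mm and 10.7 degrees, less where a joint would pass 70% of its speed; a pose out of reach is approached as far as the arm can. A call with a gripper value outside its range is refused whole. "hand" is the closure, from -1 (fully open) to 1 (shut), set as the call begins (left out, the last holds). The fingers move at their own pace and stop on an object; "squeeze" is the grip in N (left out, the last holds). Time passes only in rows, so rows that repeat a pose let the fingers close. It gives the time, the measured TCP pose, the force and the opening at its end, in the units of the state.
- env.get_obs(): the state, without advancing time (a new reading comes with each control period).
- env.read_camera(name): name is "scene" or "top" or "wrist"; returns (picture, depth): 420x560x3 uint8, red, green, blue; 420x560 float32, m along the optical axis (not along the pixel's ray), 0 where there is no reading.
- env.calibration(name): a dict with "intrinsics" (3x3 intrinsics, pixels), "position" and "orientation" of the camera in the world; the wrist camera has in their place "mount" (4x4, takes a point from camera to tool coordinates, whose origin is the TCP and whose axes are the flange's). Camera axes: x right, y up, looking along -z (the intrinsics and any distortion apply to the point x, -y, -z); pixel columns grow to the right and rows downward; lengths in m; the calibration is good to about 2 mm. The wrist camera is an equidistant fisheye: a pixel r from the principal point sees the ray r / f radians off the axis. A picture is of the moment at which its call begins: read the wrist's pose just before it. calibration takes no time and is no camera call.
- env.sign_off(): hands the job in, once; it reports no verdict.
Trained networks look in the newest picture that a camera, given by its name, has taken for a name from the list of things; names that differ only in an ending like _2 or _b are one class to them, and where a whole thing is asked for, a point or a joint stands for the part that bears it (a point fixed in the world has none). Each returns a list of dicts, best first, with "conf" (0 to 1); they miss things now and then, are a little off and sometimes report something else, mostly with a low value. They report only what shows in the picture. A call takes as long as a camera call.
- env.cut_out(camera, query): "region" (420x560 bool, what is visible of it) and "uv" ([column, row] in pixels, amid what is visible of it).
The state is a dict: "time_s": time; "qpos": joint angles; "joint_velocities": joint speeds; "effort": joint torques, N m; "tool_pos": TCP position; "tool_rot": TCP orientation; "force": force on the tool from outside, world axes, zero at the start; "wrist_torque": the same for the moment, N m; "grip_width": finger opening in m.
Only numpy, scipy, OpenCV 4.12 (cv2) and the standard library are available. Lean on these libraries where they do the work, as an engineer would, in place of code of your own. Each camera call takes 0.05 s, during which the arm holds its last target. There are 200 camera calls.

## Working session

There is one attempt and no reset: what is moved stays moved. The work goes in short steps, Python scripts to look and compute and a tool call to move; the robot and the scene stay as the last step left them, time stands still between calls to the robot, and variables do not carry over. Pictures are saved under pics/ and viewed, about 8 in all and at most 12, crops included, and the job is handed in when it is done.

Besides the shell and the picture viewer there is one more tool, called after ">>>" as name([rows], argument=value, ...), one row to a line, values as JSON. move_arm: Moves the arm, as the interface text tells. Its arguments: {"type":"object","properties":{"steps":{"type":"array"},"hand":{"type":"number"},"squeeze":{"type":"number"}},"required":["steps"]}

```bash
mkdir -p pics; ls; cat > h.py <<'E'
import numpy as np, cv2
from cell import env
from scipy.spatial.transform import Rotation as R
def cam(n):
    c=env.calibration(n); o=np.array(c["orientation"])
    return c,o
E
python3 - <<'E'
from h import *
o=env.get_obs(); print({k:np.round(v,3) for k,v in o.items()})
for n in("scene","top","wrist"):
    c=env.calibration(n); print(n,c)
    p,d=env.read_camera(n); cv2.imwrite(f"pics/{n}0.png",p[:,:,::-1]); np.savez(f"{n}0.npz",p=p,d=d)
E
```

```text
pics
{'time_s': np.float64(0.0), 'qpos': array([-66.803,  18.441,  -4.015,  83.174,   1.295,  78.541,  -3.258]), 'joint_velocities': array([-0.062, -0.003, -0.003,  0.002, -0.   , -0.006,  0.04 ]), 'effort': array([-0.0000e+00, -4.9129e+01, -4.0400e-01, -3.1252e+01, -6.4000e-02,
        4.4000e-02,  0.0000e+00]), 'tool_pos': array([0.247, 0.6  , 0.229]), 'tool_rot': array([-1.79890e+02,  6.00000e-03,  1.57614e+02]), 'force': array([0.463, 0.331, 0.192]), 'wrist_torque': array([ 0.015, -0.031,  0.034]), 'grip_width': np.float64(0.087)}
scene {'intrinsics': array([[530.80293542,   0.        , 280.36024826],
       [  0.        , 530.80293542, 207.41717704],
       [  0.        ,   0.        ,   1.        ]]), 'position': array([ 0.96607118, -0.66202823,  0.84882627]), 'orientation': array([45.99920458,  0.97509947, 27.46879508])}
top {'intrinsics': array([[427.84529377,   0.        , 269.69270161],
       [  0.        , 427.84529377, 207.18243943],
       [  0.        ,   0.        ,   1.        ]]), 'position': array([0.43388231, 0.01057952, 1.18351538]), 'orientation': array([  9.02884724,  -0.28366713, -90.21840575])}
wrist {'intrinsics': array([[325.1922621 ,   0.        , 281.38204017],
       [  0.        , 325.1922621 , 212.51153445],
       [  0.        ,   0.        ,   1.        ]]), 'mount': array([[ 6.47098797e-04,  9.63072952e-01,  2.69239801e-01,
         7.39144169e-02],
       [ 9.99999582e-01, -4.49305008e-04, -7.96260528e-04,
        -2.66251429e-04],
       [-6.45886186e-04,  2.69240204e-01, -9.63072840e-01,
        -1.53540569e-01],
       [ 0.00000000e+00,  0.00000000e+00,  0.00000000e+00,
         1.00000000e+00]])}
```

```bash
python3 - <<'E'
import cv2,numpy as np
a=cv2.imread("pics/scene0.png");b=cv2.imread("pics/top0.png")
cv2.imwrite("pics/both.png",cv2.resize(np.vstack([a,b]),None,fx=.71,fy=.71,interpolation=cv2.INTER_AREA))
E
```

```text
(no output)
```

View pics/both.png

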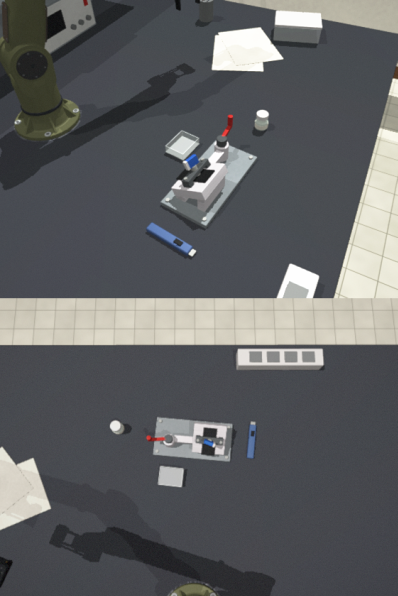

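The picture shows the stage near the middle of both views, at scene about (290,255) and top about (270,200) full-size. The peg is on its +y end, the dish on the robot's side, the jar beyond the +y end and the knife beyond the -y end.

```bash
cat >> h.py <<'E'
def world(n,d,tool=None):
    """depth image -> HxWx3 world points for static cameras"""
    c=env.calibration(n); K=c["intrinsics"]
    v,u=np.mgrid[:d.shape[0],:d.shape[1]]
    P=np.dstack([(u-K[0,2])/K[0,0]*d,-(v-K[1,2])/K[1,1]*d,-d])
    W=P@R.from_euler('xyz',c["orientation"],degrees=True).as_matrix().T+c["position"]
    W[d<=0]=np.nan
    return W
def proj(n,X):
    c=env.calibration(n); K=c["intrinsics"]
    P=(np.atleast_2d(X)-c["position"])@R.from_euler('xyz',c["orientation"],degrees=True).as_matrix()
    return np.c_[K[0,2]-K[0,0]*P[:,0]/P[:,2],K[1,2]+K[1,1]*P[:,1]/P[:,2]]
E
python3 - <<'E'
from h import *
for n in("scene","top"):
    z=np.load(f"{n}0.npz"); W=world(n,z["d"])
    for q in("stage","screw_grip","lock_peg","lock_pivot","jar_mid","dish_mid","knife_mid","slope_mid"):
        for r in env.cut_out(n,q)[:2]:
            m=r["region"]; P=W[m]; P=P[~np.isnan(P[:,0])]
            if r["conf"]<.3: continue
            print(n,q,round(r["conf"],2),np.round(r["uv"]),m.sum(),np.round(np.median(P,0),3),np.round(np.percentile(P,3,axis=0),3),np.round(np.percentile(P,97,axis=0),3))
            if q in("stage","screw_grip","lock_peg"): np.save(f"m_{n}_{q}.npy",m)
    print(n,'table z',np.nanmedian(W[...,2]))
a=cv2.imread("pics/scene0.png")[150:330,210:380];b=cv2.imread("pics/top0.png")[150:280,190:340]
f=lambda i:cv2.resize(i,None,fx=600/i.shape[1]*.65,fy=600/i.shape[1]*.65,interpolation=cv2.INTER_CUBIC)
A,B=f(a),f(b);H=max(len(A),len(B));p=lambda i:np.vstack([i,np.zeros((H-len(i),i.shape[1],3),np.uint8)])
cv2.imwrite("pics/crop1.png",np.hstack([p(A),p(B)]))
E
```

```text
scene stage 0.7 [294. 257.] 9117 [ 0.66  -0.061  0.026] [ 0.579 -0.148  0.006] [0.721 0.136 0.117]
scene screw_grip 0.57 [268. 230.] 341 [ 0.617 -0.062  0.123] [ 0.602 -0.078  0.101] [ 0.629 -0.041  0.134]
scene lock_pivot 0.64 [316. 192.] 410 [0.636 0.1   0.093] [0.625 0.075 0.074] [0.65  0.158 0.127]
scene jar_mid 0.91 [369. 170.] 478 [0.695 0.28  0.037] [0.674 0.271 0.001] [0.711 0.312 0.061]
scene dish_mid 0.88 [257. 207.] 1186 [0.498 0.089 0.009] [ 0.466  0.038 -0.   ] [0.539 0.13  0.028]
scene dish_mid 0.58 [316. 191.] 473 [0.635 0.107 0.093] [ 0.585  0.075 -0.001] [0.65  0.225 0.127]
scene slope_mid 0.94 [296. 255.] 8967 [ 0.66  -0.062  0.03 ] [ 0.582 -0.148  0.009] [0.721 0.136 0.116]
scene slope_mid 0.36 [270. 229.] 386 [ 0.617 -0.062  0.121] [ 0.546 -0.078  0.001] [0.629 0.036 0.134]
scene table z -0.0005785962410307377
top stage 0.65 [270. 200.] 5774 [0.631 0.001 0.018] [ 0.57  -0.139  0.011] [0.716 0.142 0.104]
top lock_peg 0.76 [232. 193.] 268 [0.63  0.107 0.093] [0.619 0.079 0.078] [0.645 0.16  0.129]
top lock_peg 0.39 [292. 202.] 151 [ 0.611 -0.058  0.128] [ 0.599 -0.076  0.071] [ 0.629 -0.039  0.135]
top lock_pivot 0.57 [230. 198.] 260 [0.63  0.109 0.093] [0.619 0.079 0.075] [0.645 0.159 0.129]
top jar_mid 0.6 [161. 182.] 290 [0.684 0.289 0.057] [0.667 0.273 0.002] [0.706 0.312 0.063]
top knife_mid 0.77 [357. 201.] 506 [ 0.637 -0.229  0.015] [ 0.572 -0.246  0.004] [ 0.708 -0.213  0.021]
top knife_mid 0.33 [227. 199.] 228 [0.629 0.11  0.094] [0.621 0.081 0.088] [0.644 0.159 0.129]
top slope_mid 0.6 [272. 199.] 5707 [0.631 0.003 0.018] [ 0.571 -0.139  0.011] [0.716 0.142 0.103]
top table z -0.0008718246466392632
```

View pics/crop1.png

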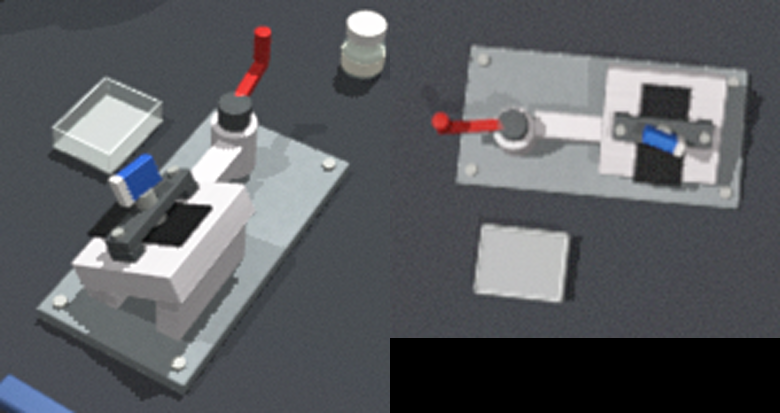

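The crop shows the blue wing with its white end towards -y and slightly down-slope (screw at about 2.8). The lever points almost to +y. Next I fit the stage, the screw and the peg.

```bash
cat > fit.py <<'E'
from h import *
def masks(p):
    h=cv2.cvtColor(p,cv2.COLOR_RGB2HSV); H,S,V=[h[...,i].astype(int) for i in range(3)]
    return (abs(H-110)<14)&(S>130)&(V>60), ((H<8)|(H>172))&(S>130)&(V>60)
def cloud(n,tag): 
    z=np.load(f"{n}{tag}.npz"); return z["p"],world(n,z["d"])
def box(W,lo,hi): return np.all((W>lo)&(W<hi),axis=2)
if __name__=="__main__":
    p,W=cloud("top",0)
    m=box(W,[.5,-.2,.009],[.8,.2,.022]); P=W[m][:,:2]
    k=cv2.morphologyEx(m.astype(np.uint8),cv2.MORPH_OPEN,np.ones((3,3)))
    P=W[k>0][:,:2]
    (c,s,a)=cv2.minAreaRect((P*1000).astype(np.float32)); print("rect",c,s,a)
    for n in("top","scene"):
        p,W=cloud(n,0); b,r=masks(p)
        mb=b&box(W,[.55,-.12,.08],[.68,0,.16]); mr=r&box(W,[.55,.05,.05],[.72,.22,.16])
        for nm,mm in(("blue",mb),("red",mr)):
            Q=W[mm]; print(n,nm,mm.sum(),Q.mean(0).round(4),Q.min(0).round(4),Q.max(0).round(4))
        mp=mr&(W[...,2]>.112); print(n,"peg top",mp.sum(),W[mp].mean(0).round(4))
        tp=mr&(W[...,2]>.122); print(n,"peg z top",tp.sum(),W[tp].mean(0).round(4))
        # white end
        mw=(p.min(2)>140)&box(W,[.57,-.12,.108],[.66,-.02,.16]); print(n,"white",mw.sum(),W[mw].mean(0).round(4))
        # slope plane
        ms=(p.min(2)>120)&box(W,[.56,-.14,.05],[.72,-.01,.13])
        Q=W[ms]; 
        for _ in range(5):
            cc=Q.mean(0); nn=np.linalg.svd(Q-cc,full_matrices=False)[2][2]; Q=Q[abs((Q-cc)@nn)<.004]
        print(n,"slope n",nn.round(3),np.degrees(np.arccos(abs(nn[2]))),np.degrees(np.arctan2(nn[1],nn[0])),cc.round(3),len(Q))
        # pivot cap (dark, top)
        mc=(p.max(2)<110)&box(W,[.58,.06,.072],[.68,.13,.13]); print(n,"cap",mc.sum(),W[mc].mean(0).round(4))
E
python3 fit.py
```

```text
rect (644.6049194335938, -0.7064361572265625) (300.04949951171875, 150.86915588378906) 84.53379821777344
top blue 86 [ 0.6114 -0.0532  0.129 ] [ 0.5991 -0.07    0.0924] [ 0.6276 -0.0385  0.1365]
top red 120 [0.6302 0.1379 0.1038] [0.6218 0.1044 0.0888] [0.6372 0.1649 0.1331]
top peg top 37 [0.6288 0.157  0.1259]
top peg z top 31 [0.6294 0.1575 0.1276]
top white 24 [ 0.6065 -0.0708  0.1253]
top slope n [-0.392  0.032  0.92 ] 23.134491140149688 175.33066965608992 [ 0.649 -0.072  0.086] 565
top cap 73 [0.6317 0.0867 0.0929]
scene blue 203 [ 0.617  -0.0562  0.1257] [ 0.6015 -0.0732  0.1114] [ 0.6288 -0.0388  0.1368]
scene red 201 [0.634  0.1409 0.1038] [0.6245 0.0994 0.0857] [0.6405 0.164  0.1295]
scene peg top 60 [0.6329 0.1541 0.1224]
scene peg z top 35 [0.6326 0.1553 0.1263]
scene white 60 [ 0.6108 -0.0737  0.1228]
scene slope n [-0.109 -0.114  0.987] 9.089610254395408 -133.86656466174466 [ 0.669 -0.076  0.085] 382
scene cap 145 [0.6383 0.0829 0.0857]
```

>>> move_arm([
  [[-0.03,-0.023,0],0.08],
  [[-0.065,-0.052,0],0.18],
  [[-0.105,-0.084,0],0.29],
  [[-0.15,-0.12,0],0.41],
  [[-0.195,-0.156,0],0.53],
  [[-0.24,-0.192,0],0.65],
  [[-0.285,-0.228,0],0.77],
  [[-0.33,-0.264,0],0.89],
  [[-0.375,-0.3,0],1.01],
  [[-0.42,-0.336,0],1.13],
  [[-0.465,-0.372,0],1.25],
  [[-0.51,-0.408,0],1.37],
  [[-0.55,-0.44,0],1.48],
  [[-0.575,-0.459,0],1.55],
  [[-0.589,-0.469,0],1.587],
  [[-0.589,-0.469,0],1.587],
  [[-0.589,-0.469,0],1.587],
  [[-0.589,-0.469,0],1.587],
])

```text
time_s: 3.2
tool_pos: [0.6133, -0.0551, 0.2306]
tool_rot: [-180.0, -0.1, 66.8]
force: [-0.3, 0.1, -0.1]
grip_width: 0.0872
```

```bash
cat >> h.py <<'E'
def wworld(d,o):
    c=env.calibration("wrist"); K=c["intrinsics"]; f=K[0,0]
    v,u=np.mgrid[:d.shape[0],:d.shape[1]].astype(float); a=(u-K[0,2])/f; b=(v-K[1,2])/f; th=np.hypot(a,b)
    s=np.tan(th)/np.maximum(th,1e-9)
    P=np.dstack([a*s*d,-b*s*d,-d]); M=c["mount"]
    T=P@M[:3,:3].T+M[:3,3]
    W=T@R.from_euler('xyz',o["tool_rot"],degrees=True).as_matrix().T+o["tool_pos"]; W[(d<=0)|(th>1.3)]=np.nan
    return W
def snap(tag):
    o=env.get_obs(); p,d=env.read_camera("wrist"); cv2.imwrite(f"pics/{tag}.png",p[:,:,::-1]); 
    return o,p,wworld(d,o)
C=np.array([.6446,-.0007,0]); S=R.from_euler('z',-5.47,degrees=True).as_matrix() # stage
T25=R.from_euler('y',-25,degrees=True).as_matrix() # slope frame: z outward, x up-slope, y stage y
E
python3 - <<'E'
from h import *
from fit import masks,box
o,p,W=snap("w1"); print(np.round(o["qpos"],1),o["tool_pos"])
q=(W-C)@S@T25   # slope axes
np.savez("w1.npz",p=p,q=q,W=W)
b,r=masks(p)
mb=b&box(W,[.57,-.11,.08],[.66,0,.16]); mr=r&box(W,[.55,.05,.05],[.72,.22,.16])
mw=(p.min(2)>130)&box(W,[.57,-.12,.108],[.66,-.02,.16])
Q=q[mb|mw]; top=np.percentile(Q[:,2],97); print("blue/white",mb.sum(),mw.sum(),"n-top",top)
sel=(mb|mw)&(q[...,2]>top-.006); c,s,a=cv2.minAreaRect((q[sel][:,:2]*1000).astype(np.float32)); print("top rect (slope x,y mm)",c,s,a)
print("blue c",q[mb&sel].mean(0).round(4),"white c",q[mw&sel].mean(0).round(4))
X=q[sel][:,:2]; X0=X.mean(0); V=np.linalg.svd(X-X0,full_matrices=False)[2][0]; print("dir",V,X0)
ms=(p.min(2)>120)&box(q,[-1,-.14,-1],[1,-.01,1])&(W[...,2]>.04)&(W[...,2]<.105)
print("slope face n",np.percentile(q[ms][:,2],[10,50,90]).round(4))
print("red",mr.sum()); 
if mr.any():
    t=mr&(W[...,2]>.122); print(W[t].mean(0).round(4),W[mr].max(0).round(4))
cv2.imwrite("pics/w1v.png",p[:,:,::-1])
E
```

```text
[-24.7  15.6  33.3  89.4  -8.8  77.6 -13.6] [ 0.61331852 -0.05514527  0.23064674]
blue/white 980 246 n-top 0.13367989708771888
top rect (slope x,y mm) (27.212806701660156, -60.173744201660156) (40.832969665527344, 12.724870681762695) 73.19346618652344
blue c [ 0.0293 -0.0559  0.1322] white c [ 0.0233 -0.0761  0.1325]
dir [-0.27791495 -0.96060569] [ 0.02826995 -0.05950639]
slope face n [0.0631 0.0728 0.0739]
red 542
[nan nan nan] [0.6385 0.1509 0.0957]<stdin>:17: RuntimeWarning: Mean of empty slice.
  ret = um.true_divide(
```

View pics/w1.png

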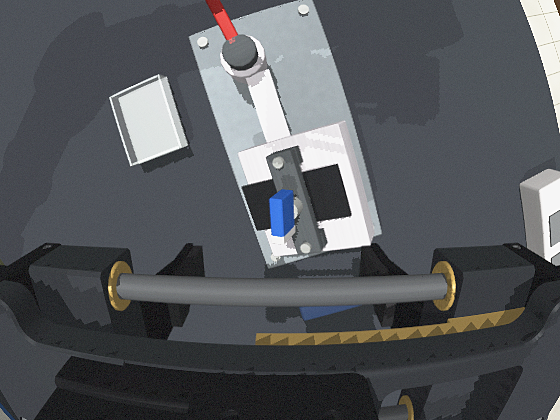

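The wrist view shows the wing at (282,212) with its white end just below. The fitted wing top of 40.8 x 12.7 mm, 60 mm off the slope face, matches the given sizes. The screw is at about 2.86 rad with its grip point at (0.6115, -0.058, 0.1234). The tool can only point down, so I grip lightly and turn about the axis point.

>>> move_arm([
  [[-0.0034,-0.0005,0.02],-0.02],
  [[-0.0034,-0.0005,0.04],-0.04],
  [[-0.0034,-0.0005,0.06],-0.054],
  [[-0.0034,-0.0005,0.08],-0.054],
  [[-0.0034,-0.0005,0.095],-0.054],
  [[-0.0034,-0.0005,0.105],-0.054],
  [[-0.0034,-0.0005,0.11],-0.054],
  [[-0.0034,-0.0005,0.11],-0.054],
  [[-0.0034,-0.0005,0.11],-0.054],
], hand=-1)

```text
time_s: 4.38
tool_pos: [0.6123, -0.06, 0.1213]
tool_rot: [179.9, -0.0, 69.8]
force: [-0.0, 0.3, -0.8]
grip_width: 0.0872
```

>>> move_arm([
  [[0,0,0],0],
  [[0,0,0],0],
  [[0,0,0],0],
  [[0,0,0],0],
  [[0,0,0],0],
  [[0,0,0],0],
  [[0,0,0],0],
  [[0,0,0],0],
], hand=1, squeeze=8)

```text
time_s: 5.38
tool_pos: [0.612, -0.06, 0.1211]
tool_rot: [180.0, -0.0, 69.8]
force: [-0.9, 0.0, 1.5]
grip_width: 0.0198
```

>>> move_arm([
  [[0.001,0,0],0.04],
  [[0.002,0,0],0.1],
  [[0.002,0,0],0.18],
  [[0.002,0,0],0.26],
  [[0.002,0,0],0.34],
  [[0.002,0,0],0.43],
  [[0.002,0,0],0.52],
  [[0.002,0,0],0.61],
  [[0.002,0,0],0.7],
  [[0.002,0,0],0.79],
  [[0.002,0,0],0.88],
  [[0.002,0,0],0.97],
  [[0.002,0,0],1.06],
  [[0.002,0,0],1.15],
  [[0.002,0,0],1.23],
  [[0.002,0,0],1.29],
  [[0.002,0,0],1.315],
  [[0.002,0,0],1.315],
  [[0.002,0,0],1.315],
])

```text
time_s: 7.75
tool_pos: [0.612, -0.0579, 0.1203]
tool_rot: [-180.0, 0.1, -5.5]
force: [-2.5, -0.2, -0.8]
grip_width: 0.0119
```

```bash
python3 - <<'E'
from h import *
o=env.get_obs(); print(np.round(o["qpos"],1),o["grip_width"],o["tool_pos"],o["tool_rot"],o["wrist_torque"])
p,d=env.read_camera("scene"); q,_=env.read_camera("top")
f=lambda i:cv2.resize(i[...,::-1],(400,400),interpolation=cv2.INTER_CUBIC)
cv2.imwrite("pics/c2.png",np.hstack([f(p[150:290,210:350]),f(q[150:270,220:340])]))
E
```

```text
[-33.4  23.2  45.4  97.4 -17.7  66.9 -78.8] 0.011871778130139071 [ 0.61201579 -0.0579024   0.12033827] [-1.79984471e+02  5.74546736e-02 -5.53490989e+00] [0.0738897  0.47804505 0.10557836]
```

View pics/c2.png

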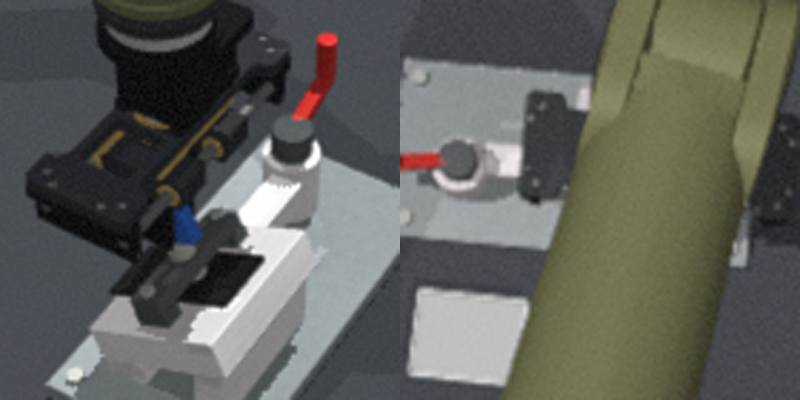

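The screw is now gripped flat at a quarter turn (11.9 mm opening). Joint 7 cannot take the further 90°, so I regrasp a half turn round.

>>> move_arm([
  [[0,0,0],0],
  [[0,0,0],0],
  [[0,0,0],0],
  [[0,0,-0.01],0],
  [[0,0,-0.02],0],
  [[0,0,-0.02],-0.1],
  [[0,0,-0.02],-0.25],
  [[0,0,-0.02],-0.4],
  [[0,0,-0.02],-0.55],
  [[0,0,-0.02],-0.7],
  [[0,0,-0.02],-0.85],
  [[0,0,-0.02],-1.0],
  [[0,0,-0.02],-1.15],
  [[0,0,-0.02],-1.3],
  [[0,0,-0.02],-1.45],
  [[0,0,-0.02],-1.57],
  [[0,0,-0.02],-1.57],
], hand=-1)

```text
time_s: 9.98
tool_pos: [0.6128, -0.0583, 0.1415]
tool_rot: [179.9, -0.0, 84.3]
force: [0.6, 0.2, -0.0]
grip_width: 0.0871
```

>>> move_arm([
  [[0,0,0],-0.1],
  [[0,0,0],-0.25],
  [[0,0,0],-0.4],
  [[0,0,0],-0.55],
  [[0,0,0],-0.7],
  [[0,0,0],-0.85],
  [[0,0,0],-1.0],
  [[0,0,0],-1.15],
  [[0,0,0],-1.3],
  [[0,0,0],-1.45],
  [[0,0,0],-1.55],
  [[0,0,0],-1.572],
  [[0,0,0],-1.572],
  [[0,0,0.01],-1.572],
  [[0,0,0.02],-1.572],
  [[0,0,0.02],-1.572],
  [[0,0,0.02],-1.572],
])

```text
time_s: 12.1
tool_pos: [0.6125, -0.0581, 0.1204]
tool_rot: [-180.0, -0.0, 174.4]
force: [0.3, -0.1, 0.7]
grip_width: 0.0873
```

```bash
cat > wing.py <<'E'
import sys
from h import *
from fit import masks,box
o,p,W=snap(sys.argv[1]); print(np.round(o["qpos"],1),o["tool_pos"].round(4),o["tool_rot"].round(2),o["force"].round(1))
q=(W-C)@S@T25; b,r=masks(p)
m=((b|(p.min(2)>130))&box(W,[.57,-.12,.1],[.66,-.02,.16])); 
if m.sum()>50:
    sel=m&(abs(q[...,2]-.1335)<.006); c,s,a=cv2.minAreaRect((q[sel][:,:2]*1000).astype(np.float32)); print(m.sum(),"rect",np.round(c,1),np.round(s,1),a)
    w=sel&~b; print("white",w.sum(),q[w].mean(0).round(4),"blue",q[sel&b].mean(0).round(4))
mr=r&box(W,[.5,.03,.05],[.72,.22,.16]); t=mr&(W[...,2]>.12)
if t.any(): print("peg",t.sum(),W[t].mean(0).round(4),W[mr][:,2].max())
E
python3 wing.py w3
```

```text
[-10.9  18.7  16.8  96.6  -5.8  65.6  91.9] [ 0.6125 -0.0581  0.1204] [-1.8000e+02 -1.0000e-02  1.7444e+02] [ 0.3 -0.1  0.7]
1258 rect [ 26.7 -60. ] [11.8 40.2] 89.70274353027344
white 347 [ 0.0101 -0.06    0.1332] blue [ 0.0243 -0.0601  0.1328]
```

>>> move_arm([
  [[0.001,0,0],0],
  [[0.001,0,0],0],
  [[0.001,0,0],0],
  [[0.001,0,0],0],
  [[0.001,0,0],0],
  [[0.001,0,0],0],
  [[0.001,0,0],0],
], hand=1, squeeze=10)

```text
time_s: 13.02
tool_pos: [0.6115, -0.0579, 0.1206]
tool_rot: [180.0, 0.0, 174.5]
force: [-0.4, -0.5, -0.2]
grip_width: 0.0248
```

>>> move_arm([
  [[0,0,0],0.05],
  [[0,0,0],0.13],
  [[0,0,0],0.22],
  [[0,0,0],0.31],
  [[0,0,0],0.4],
  [[0,0,0],0.5],
  [[0,0,0],0.6],
  [[0,0,0],0.7],
  [[0,0,0],0.8],
  [[0,0,0],0.9],
  [[0,0,0],1.0],
  [[0,0,0],1.1],
  [[0,0,0],1.2],
  [[0,0,0],1.3],
  [[0,0,0],1.38],
  [[0,0,0],1.45],
  [[0,0,0],1.5],
  [[0,0,0],1.5],
])

```text
time_s: 15.28
tool_pos: [0.6124, -0.0566, 0.1218]
tool_rot: [179.9, -0.1, 88.6]
force: [-0.8, 1.9, 6.5]
grip_width: 0.0193
```

```bash
python3 - <<'E'
from cell import env
o=env.get_obs(); print(o["wrist_torque"].round(3),o["force"].round(2),o["grip_width"],o["qpos"].round(1))
E
```

```text
[0.588 0.073 0.118] [-0.75  1.94  6.49] 0.019274820295238613 [-21.7  19.8  29.9  97.1 -10.8  65.9   9.8]
```

>>> move_arm([
  [[0,0,0],0.04],
  [[0,0,0],0.08],
  [[0,0,0],0.12],
  [[0,0,0],0.16],
  [[0,0,0],0.2],
  [[0,0,0],0.2],
])

```text
time_s: 16.02
tool_pos: [0.6124, -0.0573, 0.1219]
tool_rot: [179.9, -0.1, 77.2]
force: [-1.3, 1.8, 6.3]
grip_width: 0.0201
```

```bash
python3 - <<'E'
from cell import env
o=env.get_obs(); print(o["wrist_torque"].round(3),o["force"].round(2),o["grip_width"],o["qpos"].round(1))
E
```

```text
[0.363 0.116 0.314] [-1.3   1.85  6.33] 0.02008416302146763 [-23.2  20.1  31.9  97.1 -11.5  66.   -1. ]
```

The moment about z rose from 0.12 to 0.31 Nm, so the screw is on its stop. I open and check visually before backing off.

>>> move_arm([
  [[0,0,0],-0.05],
  [[0,0,0],-0.127],
  [[0,0,0],-0.127],
  [[0,0,0],-0.127],
], hand=-1)

```text
time_s: 16.52
tool_pos: [0.6114, -0.0581, 0.1203]
tool_rot: [-180.0, 0.0, 84.3]
force: [0.4, -0.0, 0.2]
grip_width: 0.0524
```

```bash
python3 wing.py w4
```

```text
[-22.2  20.   30.7  97.2 -11.   65.9   5.8] [ 0.6114 -0.0581  0.1203] [-1.7999e+02  1.0000e-02  8.4270e+01] [ 0.4 -0.   0.2]
2421 rect [ 26.9 -59.7] [41.  12.5] 89.27940368652344
white 507 [ 0.0278 -0.0426  0.1321] blue [ 0.0282 -0.0573  0.1323]
```

The wing lies along the stage's y with its white end to +y, so the screw is at 0. I regrip and back off a quarter turn.

>>> move_arm([
  [[0,0,0],0],
  [[0,0,0],0],
  [[0,0,0],0],
  [[0,0,0],0],
  [[0,0,0],0],
  [[0,0,0],0],
  [[0,0,0],0],
  [[0,0,0],0],
], hand=1, squeeze=10)

```text
time_s: 17.58
tool_pos: [0.6124, -0.0581, 0.1212]
tool_rot: [179.9, -0.0, 84.3]
force: [4.2, 0.0, 1.6]
grip_width: 0.0202
```

>>> move_arm([
  [[0,0,0],-0.05],
  [[0,0,0],-0.13],
  [[0,0,0],-0.22],
  [[0,0,0],-0.31],
  [[0,0,0],-0.4],
  [[0,0,0],-0.5],
  [[0,0,0],-0.6],
  [[0,0,0],-0.7],
  [[0,0,0],-0.8],
  [[0,0,0],-0.9],
  [[0,0,0],-1.0],
  [[0,0,0],-1.1],
  [[0,0,0],-1.2],
  [[0,0,0],-1.3],
  [[0,0,0],-1.4],
  [[0,0,0],-1.48],
  [[0,0,0],-1.54],
  [[0,0,0],-1.575],
  [[0,0,0],-1.575],
  [[0,0,0],-1.575],
])

```text
time_s: 20.08
tool_pos: [0.6115, -0.0578, 0.1206]
tool_rot: [180.0, 0.0, 174.6]
force: [2.6, -0.7, 3.1]
grip_width: 0.0119
```

>>> move_arm([
  [[0,0,0],0],
  [[0,0,0],0],
  [[0,0,0],0],
], squeeze=25)

```text
time_s: 20.45
tool_pos: [0.6115, -0.0578, 0.1207]
tool_rot: [180.0, 0.0, 174.6]
force: [0.9, 0.0, 3.0]
grip_width: 0.012
```

>>> move_arm([
  [[0,0,0],0],
  [[0,0,0],0],
  [[0,0,0],0],
  [[0,0,0],0],
  [[0,0,0],0],
  [[0,0,-0.015],0],
  [[0,0,-0.03],0],
  [[0,0,-0.05],0],
  [[0,0,-0.07],0],
  [[0,0,-0.08],0],
  [[0,0,-0.08],0],
], hand=-1)

```text
time_s: 21.82
tool_pos: [0.612, -0.058, 0.2017]
tool_rot: [180.0, 0.1, 174.6]
force: [0.4, -0.6, -0.2]
grip_width: 0.0869
```

```bash
python3 wing.py w5
```

```text
[-11.3  15.   17.1  91.5  -4.6  74.1  91. ] [ 0.612  -0.058   0.2017] [1.7998e+02 1.1000e-01 1.7457e+02] [ 0.4 -0.6 -0.2]
1022 rect [ 26.7 -60. ] [40.1 11. ] 0.15705792605876923
white 148 [ 0.01   -0.06    0.1332] blue [ 0.0305 -0.06    0.1328]
peg 216 [0.6292 0.1552 0.1261] 0.1291078897148955
```

View pics/w5.png

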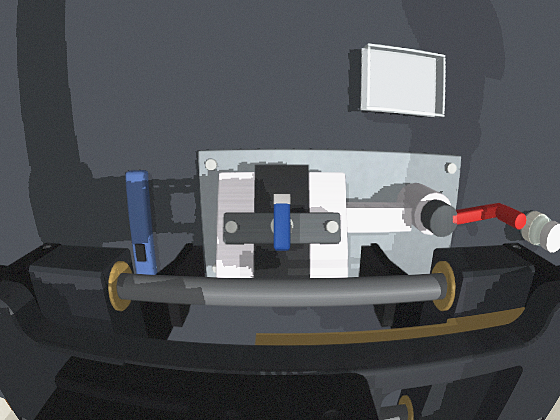

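The picture shows the blue wing at (282,222) square to the bridge, with its white end up-picture towards the lower edge. The measured angle is within 0.2° of a quarter turn. Next I go to the peg.

>>> move_arm([
  [[0,0.01,0],0.07],
  [[0,0.03,0],0.18],
  [[0.001,0.055,0],0.32],
  [[0.001,0.08,0],0.48],
  [[0.001,0.105,0],0.64],
  [[0.002,0.13,0],0.8],
  [[0.002,0.155,0],0.96],
  [[0.002,0.175,0],1.12],
  [[0.003,0.195,0],1.26],
  [[0.003,0.21,0],1.36],
  [[0.0032,0.216,0],1.415],
  [[0.0032,0.216,0],1.415],
  [[0.0032,0.216,0.03],1.415],
  [[0.0032,0.216,0.055],1.415],
  [[0.0032,0.216,0.075],1.415],
  [[0.0032,0.216,0.088],1.415],
  [[0.0032,0.216,0.093],1.415],
  [[0.0032,0.216,0.093],1.415],
  [[0.0032,0.216,0.093],1.415],
])

```text
time_s: 24.25
tool_pos: [0.6294, 0.1575, 0.1085]
tool_rot: [179.9, -0.0, 93.5]
force: [0.6, 0.4, -0.3]
grip_width: 0.0871
```

>>> move_arm([
  [[0,0,0],0],
  [[0,0,0],0],
  [[0,0,0],0],
  [[0,0,0],0],
  [[0,0,0],0],
  [[0,0,0],0],
  [[0,0,0],0],
  [[0,0,0],0],
  [[0,0,0],0],
], hand=1, squeeze=12)

```text
time_s: 25.38
tool_pos: [0.6292, 0.1576, 0.1076]
tool_rot: [179.9, -0.0, 93.5]
force: [1.2, 0.1, -1.2]
grip_width: 0.0157
```

```bash
python3 - <<'E'
from h import *
o=env.get_obs(); print(o["force"],o["grip_width"])
# arc in tool axes: pivot, current arm angle -> stop + overshoot
piv=np.array([.6333,.0908]); t=o["tool_pos"][:2]; a=o["tool_rot"][2]; r=t-piv; a0=np.degrees(np.arctan2(r[1],r[0])); L=np.hypot(*r); print("arm",a0,L,"lock",np.radians(a0-84.53))
x=np.r_[np.cos(np.radians(a)),np.sin(np.radians(a))]; y=np.r_[x[1],-x[0]]
for th in np.linspace(0,np.radians(164.7+3-a0),18)[1:]:
    b=np.radians(a0)+th; d=piv+L*np.r_[np.cos(b),np.sin(b)]-t; print(f"[[{d@x:.4f},{d@y:.4f},0],{-th:.3f}],",end=" ")
E
```

```text
[ 1.18124519  0.13864071 -1.23671704] 0.015662255976817935
arm 93.49946012627466 0.0669035868938224 lock 0.15654661132983907
[[-0.0002,-0.0051,0],-0.076], [[-0.0008,-0.0102,0],-0.152], [[-0.0017,-0.0152,0],-0.229], [[-0.0031,-0.0201,0],-0.305], [[-0.0048,-0.0249,0],-0.381], [[-0.0069,-0.0295,0],-0.457], [[-0.0093,-0.0340,0],-0.533], [[-0.0120,-0.0383,0],-0.609], [[-0.0151,-0.0424,0],-0.686], [[-0.0185,-0.0462,0],-0.762], [[-0.0221,-0.0497,0],-0.838], [[-0.0261,-0.0530,0],-0.914], [[-0.0302,-0.0559,0],-0.990], [[-0.0346,-0.0586,0],-1.067], [[-0.0391,-0.0609,0],-1.143], [[-0.0438,-0.0628,0],-1.219], [[-0.0487,-0.0644,0],-1.295],
```

The peg is gripped at 15.7 mm opening and the arm length comes out at 66.9 mm. I swing the lever in two parts.

>>> move_arm([
  [[-0.0002,-0.005,0],-0.076],
  [[-0.0008,-0.0102,0],-0.152],
  [[-0.0017,-0.0152,0],-0.229],
  [[-0.0031,-0.0201,0],-0.305],
  [[-0.0048,-0.0249,0],-0.381],
  [[-0.0069,-0.0295,0],-0.457],
  [[-0.0093,-0.034,0],-0.533],
  [[-0.012,-0.0383,0],-0.609],
  [[-0.0151,-0.0424,0],-0.686],
  [[-0.0185,-0.0462,0],-0.762],
  [[-0.0221,-0.0497,0],-0.838],
  [[-0.0261,-0.053,0],-0.914],
  [[-0.0302,-0.0559,0],-0.99],
  [[-0.0346,-0.0586,0],-1.067],
  [[-0.0391,-0.0609,0],-1.143],
  [[-0.0438,-0.0628,0],-1.219],
  [[-0.0487,-0.0644,0],-1.295],
  [[-0.0487,-0.0644,0],-1.295],
], squeeze=25)

```text
time_s: 27.62
tool_pos: [0.5696, 0.1078, 0.1077]
tool_rot: [179.7, 0.3, 167.8]
force: [7.9, 6.4, -6.3]
grip_width: 0.015
```

>>> move_arm([
  [[0,-0.0015,0],0],
  [[0,-0.003,0],0],
  [[0,-0.003,0],0],
  [[0,-0.003,0],0],
])

```text
time_s: 28.12
tool_pos: [0.5695, 0.1076, 0.1078]
tool_rot: [179.5, 0.3, 167.8]
force: [9.5, 9.9, -7.9]
grip_width: 0.0151
```

>>> move_arm([
  [[0,0.003,0],0],
  [[0,0.003,0],0],
  [[0,0.003,0],0],
  [[0,0.003,0],0],
  [[0,0.003,0],0],
  [[0,0.003,-0.015],0],
  [[0,0.003,-0.035],0],
  [[0,0.003,-0.06],0],
  [[0,0.003,-0.09],0],
  [[0,0.003,-0.12],0],
  [[0,0.003,-0.14],0],
  [[0,0.003,-0.15],0],
  [[0,0.003,-0.15],0],
], hand=-1)

```text
time_s: 29.75
tool_pos: [0.5677, 0.1048, 0.2585]
tool_rot: [180.0, 0.1, 167.7]
force: [0.8, 0.2, 0.2]
grip_width: 0.0872
```

```bash
python3 wing.py w6; python3 - <<'E'
from h import *
from fit import masks,box
o,p,W=snap("w7"); b,r=masks(p); m=r&box(W,[.5,.03,.05],[.72,.22,.16])
t=m&(W[...,2]>.122); piv=np.array([.6333,.0908])
if t.any(): 
    d=W[t].mean(0)[:2]-piv; print("lock",np.radians(np.degrees(np.arctan2(d[1],d[0]))-84.53),np.hypot(*d))
for n in("scene","top"):
    pp,d=env.read_camera(n); Wn=world(n,d)
    for q in("jar_mid","dish_mid","knife_mid"):
        c=env.cut_out(n,q)
        if c: print(n,q,round(c[0]["conf"],2),np.nanmedian(Wn[c[0]["region"]],0).round(3))
    if n=="scene": cv2.imwrite("pics/c8.png",np.hstack([cv2.resize(pp[130:310,200:380][...,::-1],(380,380)),cv2.resize(p[...,::-1],(400,380))]))
E
```

```text
[-23.    8.6  11.1  92.   -1.7  79.5  66. ] [0.5677 0.1048 0.2585] [1.7995e+02 8.0000e-02 1.6769e+02] [0.8 0.2 0.2]
281 rect [ 15.2 -59. ] [11.6 16.9] 87.4744644165039
white 68 [ 0.0098 -0.0586  0.1328] blue [ 0.019  -0.0575  0.1321]
peg 237 [0.5681 0.1084 0.1268] 0.12897944598588007
lock 1.4001983721832159 0.06735671648969115
scene jar_mid 0.75 [0.695 0.28  0.036]
scene dish_mid 0.63 [0.496 0.088 0.009]
scene knife_mid 0.96 [ 0.646 -0.234  0.014]
top dish_mid 0.54 [0.5   0.059 0.003]
top knife_mid 0.84 [ 0.636 -0.229  0.015]
```

View pics/c8.png

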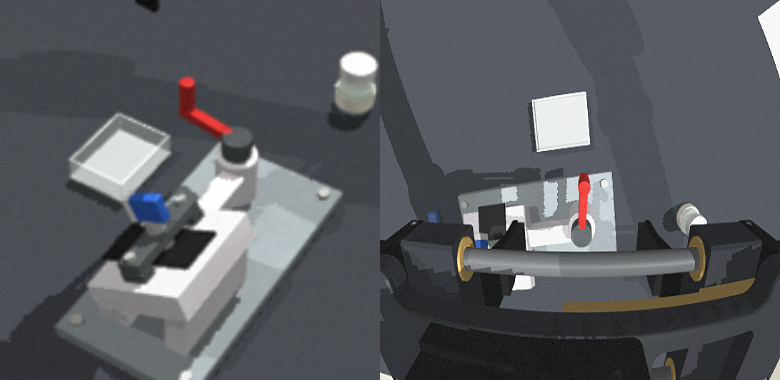

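The picture shows the red lever swung over towards the robot's side (peg at (187,92)), the wing standing along the slope at (150,207), and the jar and dish where they were. The lock measures 1.40 and the gripper is clear, so I hand in.

```bash
python3 -c "
from cell import env
print(env.sign_off())"
```

```text
the job is handed in; nothing more can be done
None
```

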